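Seat the sample tray in its dock and bolt it

ROBOT

A 6-joint arm with a two-finger parallel gripper is mounted at the origin on the work surface. World frame = base frame: x ahead of the robot, y to its left, z up, the work surface at z = 0. Lengths are in mm, angles in rad, forces in N, time in s.
With the tool pointing down it reaches from about 275 to 750 mm from the base axis. Payload 10.2 kg.
Tool frame: the origin (TCP) lies at the very end of the fingers, on their centre line; the grasp point (between the pads) lies 19 mm behind it; z points along the fingers, y is the line along which they close (so a half turn about z gives the same grasp; the last joint's range is limited). The gripper opens to 85 mm and grips with 20 to 120 N. Pads are 22 mm wide; open, the fingers measure 114 mm over their backs; the gripper's body (76 mm by 85 mm) begins 54 mm behind the grasp point. The pads swing forward as they close: fully open they stand 13 mm farther back than shut.
Start: joints at [1.114, 0.313, 1.498, -0, 1.331, -0.223], TCP at [121.642, 510.719, 231.294] pointing down, gripper open.
Joint ranges: [-2.94, 2.94], [-0.97, 2.17], [0.19, 2.56], [-1.23, 4.37], [0.02, 3.11], [-2.88, 2.88]. Speed limits (rad/s): [2.39, 2.39, 3.01, 3.14, 3.14, 3.14].

INTERFACE

Orientations are given as a unit quaternion [w, x, y, z].
In Python, from rig import ctrl gives the robot as it stands.
- The arm moves only by the tool step_arm, never from a script. Its argument "increments" is a list of rows, each a list of 3 entries, a list of its own where there are three numbers: the shift along the tool's x, y, z in cm, then the turn, a rotation vector about the tool's x, y, z in degrees, then the opening in per cent of the stroke, from 0 (shut) to 100 (fully open). A call has 1 to 8 rows; each row is the pose to reach, as a shift and turn from the pose commanded when the call began, along the tool's axes at that moment; what a row does not reach only later rows make up. A row lasts 1/8 s, in which the tool goes at most 62.5 mm and 10.7 degrees, less where a joint would pass 70% of its speed; a pose out of reach is approached as far as the arm can. A call with a gripper value outside its range is refused whole. The fingers move at their own pace and stop on an object; "squeeze" is the grip in N (left out, the last holds). Time passes only in rows, so rows that repeat a pose let the fingers close. It gives the time, the measured TCP pose, the force, the opening and the grip force at its end, in the units of the state.
- ctrl.sense(): the state, without advancing time (a new reading comes with each control period).
- ctrl.capture(name): name is "scene" or "side" or "wrist"; returns a dict with "img" (384x512x3 uint8, red, green, blue), "fx", "fy", "cx", "cy" (pixels), "extrinsics" (4x4, takes a point from camera to world coordinates). Camera axes: x right, y down, z forward; pixel columns grow to the right and rows downward; lengths in mm; the calibration is good to about 2 mm. A picture is of the moment at which its call begins. There is no depth.
- ctrl.finish_job(): hands the job in; it is judged then, once.
The state is a dict: "time_s": time; "joints": joint angles; "dq": joint speeds; "tau": joint torques, N m; "eef_pos": TCP position; "ee_rot": TCP orientation; "force": force on the tool from outside, world axes, zero at the start; "wrist_torque": the same for the moment, N m; "grip_width": opening from 0.0 (shut) to 1.0 (fully open); "grip_force": force on a finger pad.
Only numpy, scipy, OpenCV 4.12 (cv2) and the standard library are available. Lean on these libraries where they do the work, as an engineer would, in place of code of your own. Each camera call takes 0.05 s, during which the arm holds its last target. There are 200 camera calls.

TASK

With a fingertip, push the sample tray along the rails of its loading dock until you feel it drop into the locating notches, then push the slide bolt all the way across behind it so that it cannot come back out. Only push: do not lift or tip the tray, and leave the other things on the table where they are.

Things in the scene. Friction and masses are not known exactly. Their poses are not given: they have to be found in the camera images.
- dock: Loading dock, fixed: dark steel base 150 x 380 mm, four aluminium runners (tops 30 mm above the table) between two side guides (tops 48 mm up, outer faces 64.5 mm either side of the middle). Origin: middle of its underside, on the table. y axis: along the rails; the tray is pushed towards +y. z up. The bolt and its dark bed are on the +x side. Rail ends are open.
- seat (a point): Where the tray's origin lies when home: middle of the rails, 85 mm from the dock's origin along its +y, 24 mm above the table; dock's axes. The tray rides level until all four feet meet their own notches (17 mm long, 6 mm deep, steep) together, drops 6 mm and goes no farther; play there 2.5 mm each way along y. Push home with under about 10 N.
- tray: Loose tray, 0.5 to 0.85 kg: grey board, 110 mm across the rails, 150 along them, four 7 mm feet, blue rack of eight capped tubes fixed on it (74 mm above the origin; begins 62 mm ahead of the tab's rear face). Origin: middle, under the feet: 30 mm above the table on the rails, 24 home. y points home, z up. Starts 120 to 170 mm short of home; slides with 2 to 6 N.
- tray_tab (a point): Middle of the rear face of the tray's push tab, an upright grey strip 100 mm wide, 10 mm thick across its rear (-y) end, 75 mm behind the tray's origin, 26.5 mm above its feet. Flush with the board's end: a flat face 7 to 38 mm above the feet (37 to 68 mm above the table while riding) to push towards +y. Nothing stands above the rails behind it.
- bolt (a joint): Slide bolt, metres from its open stop towards the dock's -x, across the rails: 0 open, 0.045 fully across, at its stop. Slides with about 1.5 N and stays where left. Its steel bar (10 x 10 mm, 50 to 60 mm above the table) passes 3 to 8 mm behind the tab's rear face when the tray is home, and strikes the tray otherwise.
- bolt_knob (a point): Middle of the bolt's upright round knob, 14 mm across, 60 to 90 mm above the table (this point 75 mm); moves with the bolt. With the bolt at 0 it is 118 mm from the rails' middle on the dock's +x side, level with the dock's origin. Push it towards the dock's -x. The bed and steel keepers round its foot are at most 60 mm high and end 19 mm beyond it in +x.
- jar: small screw-lid jar, 48 mm across, 85 mm high. A bystander, standing loose on the table; leave it alone. Origin: middle of its underside.
- beaker: glass beaker, 64 mm across, 90 mm high. A bystander, standing loose on the table; leave it alone. Origin: middle of its underside.
- reagent: amber reagent bottle, 56 mm across, 130 mm high. A bystander, standing loose on the table; leave it alone. Origin: middle of its underside.
- cap: loose blue tube cap, 18 mm across, 12 mm high. A bystander, standing loose on the table; leave it alone. Origin: middle of its underside.
- slides: white box of slides, 85 x 35 x 30 mm high. A bystander, standing loose on the table; leave it alone. Origin: middle of its underside.
Mind the look-alikes: they are no part of the job. Leave any brown or green look-alike of the tray alone.

How it is judged (in metres and radians):
On the way, in this order (a step that is already met when the one before it is completed fails the run):
1. the tray has dropped into the notches while the bolt is still open (y of tray in the frame of seat between -0.006 and 0.006 m and z of tray in the frame of seat below 0.0025 m and angle between tray's own z axis and vertical below 0.05 rad and value of joint bolt below 0.015 m), for 0.2 s.
2. the bolt is all the way across (y of tray in the frame of seat between -0.006 and 0.006 m and z of tray in the frame of seat below 0.0025 m and angle between tray's own z axis and vertical below 0.05 rad and value of joint bolt above 0.04 m), for 0.2 s.
At the end, for the whole second after the job is handed in: The tray rests level in the notches (within 6 mm of the seat along the rails, less than 2.5 mm above it, tilted under 0.05 rad) and at rest, and the bolt is more than 40 of its 45 mm across (all of step 2 and linear speed of tray below 0.01 m/s); the robot touches nothing.
It fails at once if the tray is lifted more than 15 mm above its place on the rails (z of tray in the frame of seat above 0.021 m).
It fails at once if the tray is tipped more than 0.2 rad (angle between tray's own z axis and vertical above 0.2 rad).
It fails at once if the jar, beaker, bottle, cap or slide box is moved more than 20 mm (distance of any of jar, beaker, reagent, cap, slides from where it was at the start of the episode above 0.02 m).
It also fails if it takes over 50 s, if anything falls off the work surface, if the arm or the gripper's body presses on something with over 40 N, if the wrist force passes 120 N, or if a joint passes its speed limit or range.

## Working session

There is one attempt and no reset: what is moved stays moved. The work goes in short steps, Python scripts to look and compute and a tool call to move; the robot and the scene stay as the last step left them, time stands still between calls to the robot, and variables do not carry over. Pictures are saved under pics/ and viewed, at most 10 in all, crops included, and the job is handed in when it is done.

Besides the shell and the picture viewer there is one more tool, called as name([rows], argument=value, ...), one row to a line, values as JSON. step_arm: Moves the arm, as the interface text tells. Its arguments: {"type":"object","properties":{"increments":{"type":"array"},"squeeze":{"type":"number"}},"required":["increments"]}

```bash
mkdir -p pics; python3 - <<'E'
from rig import ctrl
import cv2,numpy as np,pickle
for n in ["scene","side"]:
    c=ctrl.capture(n); pickle.dump(c,open(n+".pkl","wb"))
    cv2.imwrite(f"pics/{n}0.png",cv2.resize(c["img"][:,:,::-1],(800,600),interpolation=cv2.INTER_CUBIC))
    print(n,c["fx"],c["cx"],c["cy"],np.round(c["extrinsics"],3).tolist())
print(ctrl.sense())
E
```

```text
scene 355.3428659072961 256.9376019785105 187.30054008447055 [[0.63, 0.623, -0.464, 963.1], [0.777, -0.502, 0.38, -306.161], [0.003, -0.6, -0.8, 879.236], [0.0, 0.0, 0.0, 1.0]]
side 458.7335093898663 253.81461131561232 199.76653942204584 [[0.954, -0.146, 0.263, 223.155], [-0.301, -0.481, 0.824, -772.574], [0.006, -0.865, -0.502, 583.942], [0.0, 0.0, 0.0, 1.0]]
{'time_s': 0.1, 'joints': array([ 1.11358136e+00,  3.13393145e-01,  1.49832834e+00, -4.28178573e-06,
        1.33102958e+00, -2.23348917e-01]), 'dq': array([-0.00023878, -0.00034659, -0.00342673,  0.00175587,  0.00070018,
        0.00089256]), 'tau': array([ 4.00830206e-03, -4.12895823e+01, -2.60141587e+01, -7.17926105e-05,
        2.94971091e-03, -6.91971127e-05]), 'eef_pos': array([121.54845195, 510.50437435, 230.80511072]), 'ee_rot': array([-1.91350320e-04,  1.16666206e-01,  9.93171013e-01, -5.46685204e-04]), 'force': array([ 0.04751366,  0.13803224, -0.27800264]), 'wrist_torque': array([-0.0009294 , -0.04702973,  0.00020244]), 'grip_force': 0.0, 'grip_width': 1.0016852536697645}
```

View pics/scene0.png

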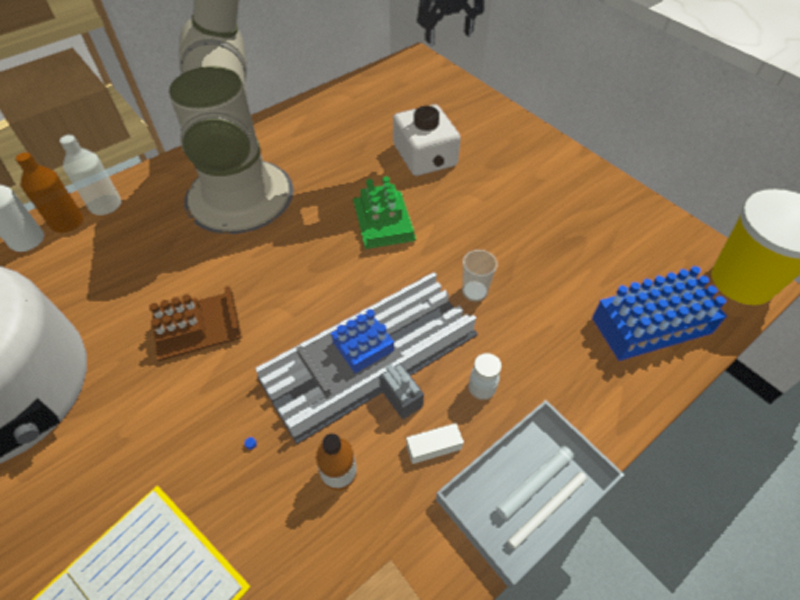

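View pics/side0.png

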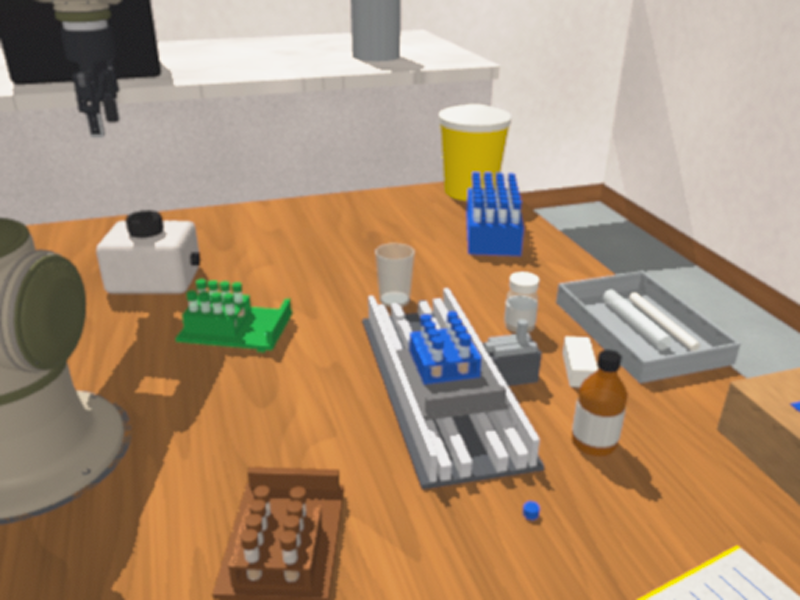

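Scene (800 px wide view): the candidates are a blue rack on a grey board between rails at (362,340), a brown look-alike at (195,320), a green one at (385,215) and a large loose blue rack at (660,310). I choose (362,340): it is grey/blue and sits in the dock. The tab is at about (310,370), with the bolt and knob at (402,385). The side view agrees: rack (445,345), tab (465,400), knob (522,335).

```bash
python3 - <<'E'
import cv2,pickle
for n,(x,y,w,h,s) in {"scene":(157,170,156,118,5),"side":(225,180,130,135,4.4)}.items():
    im=pickle.load(open(n+".pkl","rb"))["img"][y:y+h,x:x+w,::-1]
    cv2.imwrite(f"pics/{n}crop.png",cv2.resize(im,None,fx=s,fy=s,interpolation=cv2.INTER_CUBIC))
E
```

```text
(no output)
```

View pics/scenecrop.png

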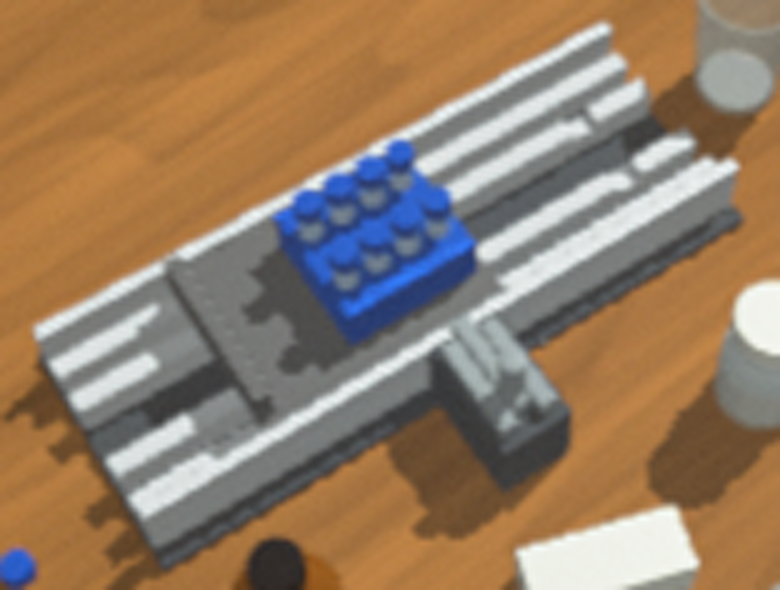

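View pics/sidecrop.png

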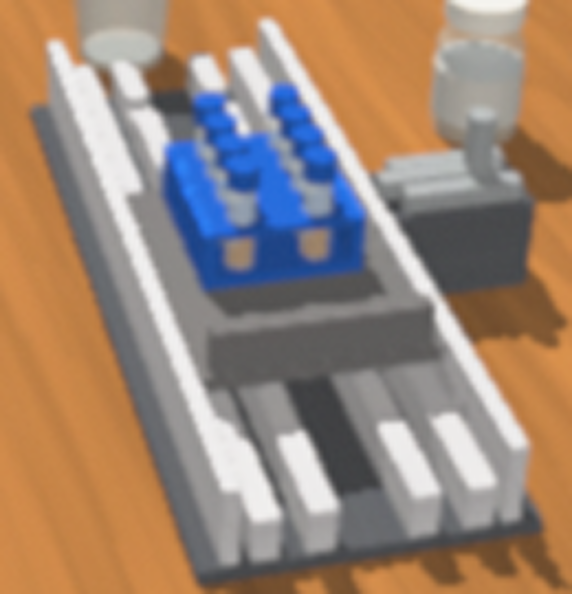

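Scene crop: guide top outer corners at (36,330), (605,25), (148,518), (738,165), and tab top rear edge from (170,265) to (262,412). Side crop: guide tops at (222,492), (50,45), (527,445), (268,22), rear face of the tab with corners (208,340), (435,312), and knob from (482,112) to (480,175). The choice is confirmed.

```bash
cat >h.py <<'E'
import numpy as np,pickle
def cast(c,u,v,z):
    E=np.array(c["extrinsics"]);d=E[:3,:3]@[(u-c["cx"])/c["fx"],(v-c["cy"])/c["fy"],1]
    return E[:3,3]+d*(z-E[2,3])/d[2]
E
python3 - <<'E'
from h import *
S=pickle.load(open("scene.pkl","rb"));D=pickle.load(open("side.pkl","rb"))
s=lambda p,z:cast(S,157+p[0]/5-.4,170+p[1]/5-.4,z)
d=lambda p,z:cast(D,225+p[0]/4.4-.4,180+p[1]/4.4-.4,z)
for n,f,P in [("scene",s,[(36,330),(605,25),(148,518),(738,165)]),("side",d,[(222,492),(50,45),(527,445),(268,22)])]:
    q=np.array([f(p,48)[:2] for p in P]);c=q.mean(0)
    y=q[1]+q[3]-q[0]-q[2];a=np.arctan2(y[1],y[0]);print(n,np.round(q,1).tolist(),"len/w",[round(float(np.linalg.norm(q[i]-q[j])),1) for i,j in((0,1),(2,3),(0,2),(1,3))],"c",c.round(1),"yaw_y deg",np.degrees(a).round(2))
print("tab",s((168,265),68).round(1),s((262,412),68).round(1),d((208,340),68).round(1),d((435,312),68).round(1))
print("knob",d((482,110),90).round(1),s((525,365),90).round(1))
E
```

```text
scene [[449.8, -204.3], [482.4, 167.0], [577.0, -214.8], [606.7, 158.8]] len/w [372.8, 374.8, 127.6, 124.6] c [529.  -23.3] yaw_y deg 85.22
side [[444.2, -205.8], [477.2, 164.2], [572.2, -215.6], [601.4, 154.4]] len/w [371.5, 371.2, 128.4, 124.5] c [523.8 -25.7] yaw_y deg 85.2
tab [ 471.9 -132.5   68. ] [ 574.2 -142.3   68. ] [ 462.4 -136.3   68. ] [ 561.9 -146.3   68. ]
knob [638.1 -31.4  90. ] [645.7 -30.5  90. ]
```

```bash
python3 - <<'E'
from h import *
S=pickle.load(open("scene.pkl","rb"));D=pickle.load(open("side.pkl","rb"))
k=.64
for n,p,q,z in [("reagent cap",(333,442),(609,361),125),("jar top",(487,362),(523,281),85),("slides top",(434,440),(578,343),30),("cap",(250,444),(532,509),6),("beaker",(480,258),(395,251),90)]:
    print(n,cast(S,p[0]*k,p[1]*k,z).round(),cast(D,q[0]*k,q[1]*k,z).round())
E
```

```text
reagent cap [ 669. -189.  125.] [ 663. -197.  125.]
jar top [700.  91.  85.] [694.  79.  85.]
slides top [731. -47.  30.] [736. -24.  30.]
cap [ 541. -278.    6.] [ 539. -276.    6.]
beaker [534. 234.  90.] [539. 225.  90.]
```

step_arm([
  [[-54.3,-59,0],[0,0,-8.6],0],
  [[-54.3,-59,0],[0,0,-8.6],0],
  [[-54.3,-59,0],[0,0,-8.6],0],
  [[-54.3,-59,0],[0,0,-8.6],0],
  [[-54.3,-59,0],[0,0,-8.6],0],
  [[-54.3,-59,0],[0,0,-8.6],0],
  [[-54.3,-59,0],[0,0,-8.6],0],
  [[-54.3,-59,0],[0,0,-8.6],0],
], squeeze=40)

```text
time_s: 1.1
eef_pos: [366.3, 72.4, 231.4]
ee_rot: [0.0, 0.042, 0.999, 0.0]
force: [0.2, 0.9, -0.3]
grip_width: -0.003
grip_force: 0.0
```

step_arm([
  [[-16.8,-24.8,0],[0,0,0],0],
  [[-16.8,-24.8,0],[0,0,0],0],
  [[-16.8,-24.8,0],[0,0,0],0],
  [[-16.8,-24.8,0],[0,0,0],0],
  [[-16.8,-24.8,0],[0,0,0],0],
  [[-16.8,-24.8,8],[0,0,0],0],
  [[-16.8,-24.8,10],[0,0,0],0],
  [[-16.8,-24.8,10],[0,0,0],0],
])

```text
time_s: 2.1
eef_pos: [511.2, -186.1, 129.0]
ee_rot: [-0.003, 0.042, 0.999, 0.001]
force: [0.4, -0.6, 1.5]
grip_width: -0.0
grip_force: 0.0
```

```bash
python3 - <<'E'
from rig import ctrl
import cv2,numpy as np
s=ctrl.sense();print(s["eef_pos"].round(1),s["force"].round(2),s["ee_rot"].round(3))
a=ctrl.capture("side")["img"][150:330,200:400,::-1];b=ctrl.capture("scene")["img"][140:320,140:340,::-1]
cv2.imwrite("pics/p1.png",cv2.resize(np.hstack([a,b]),None,fx=2,fy=2,interpolation=cv2.INTER_CUBIC))
E
```

```text
[ 511.2 -186.1  129. ] [ 0.38 -0.61  1.45] [-0.003  0.042  0.999  0.001]
```

View pics/p1.png

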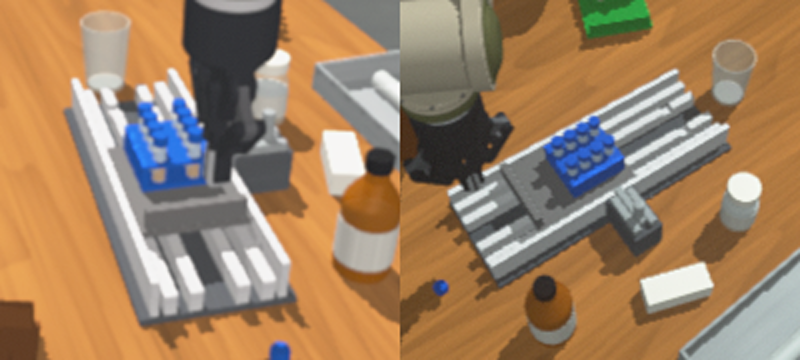

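The fingertip (side half 222,180; scene half 475,185) hovers behind the tab, over the middle of the rails. I'll go down behind it.

step_arm([
  [[-0.2,0,4],[0,0,0],0],
  [[-0.2,0,7.7],[0,0,0],0],
  [[-0.2,0,7.7],[0,0,0],0],
  [[-0.2,0.8,7.7],[0,0,0],0],
  [[-0.2,1.6,7.7],[0,0,0],0],
  [[-0.2,2.2,7.7],[0,0,0],0],
])

```text
time_s: 2.95
eef_pos: [516.8, -164.5, 55.4]
ee_rot: [0.001, 0.042, 0.999, -0.0]
force: [-0.5, 0.1, 1.0]
grip_width: -0.002
grip_force: 0.0
```

step_arm([
  [[0,0.4,0.2],[0,0,0],0],
  [[0,0.8,0.2],[0,0,0],0],
  [[0,1.2,0.2],[0,0,0],0],
  [[0,1.6,0.2],[0,0,0],0],
  [[0,2.0,0.2],[0,0,0],0],
  [[0,2.4,0.2],[0,0,0],0],
  [[0,2.8,0.2],[0,0,0],0],
  [[0,3.2,0.2],[0,0,0],0],
])

```text
time_s: 3.95
eef_pos: [519.0, -132.9, 52.3]
ee_rot: [-0.0, 0.042, 0.999, -0.0]
force: [0.7, -3.4, -1.3]
grip_width: 0.002
grip_force: 1.4
```

step_arm([
  [[0,0.5,0],[0,0,0],0],
  [[0,1.0,0],[0,0,0],0],
  [[0,1.5,0],[0,0,0],0],
  [[0,2.0,0],[0,0,0],0],
  [[0,2.5,0],[0,0,0],0],
  [[0,3.0,0],[0,0,0],0],
  [[0,3.5,0],[0,0,0],0],
  [[0,4.0,0],[0,0,0],0],
])

```text
time_s: 4.95
eef_pos: [522.4, -93.0, 52.3]
ee_rot: [0.0, 0.042, 0.999, 0.0]
force: [0.2, -3.3, -1.0]
grip_width: 0.003
grip_force: 1.4
```

step_arm([
  [[0,0.5,0],[0,0,0],0],
  [[0,1.0,0],[0,0,0],0],
  [[0,1.5,0],[0,0,0],0],
  [[0,2.0,0],[0,0,0],0],
  [[0,2.5,0],[0,0,0],0],
  [[0,3.0,0],[0,0,0],0],
  [[0,3.5,0],[0,0,0],0],
  [[0,4.0,0],[0,0,0],0],
])

```text
time_s: 5.95
eef_pos: [525.7, -53.1, 52.3]
ee_rot: [-0.0, 0.042, 0.999, -0.0]
force: [0.3, -3.3, -1.2]
grip_width: 0.004
grip_force: 1.5
```

```bash
python3 - <<'E'
from rig import ctrl
import cv2,numpy as np
s=ctrl.sense();print(s["eef_pos"].round(1),s["force"].round(2))
a=ctrl.capture("side")["img"][150:330,200:400,::-1];b=ctrl.capture("scene")["img"][140:320,140:340,::-1]
cv2.imwrite("pics/p2.png",cv2.resize(np.hstack([a,b]),None,fx=2,fy=2,interpolation=cv2.INTER_CUBIC))
E
```

```text
[525.7 -53.1  52.3] [ 0.3  -3.32 -1.22]
```

View pics/p2.png

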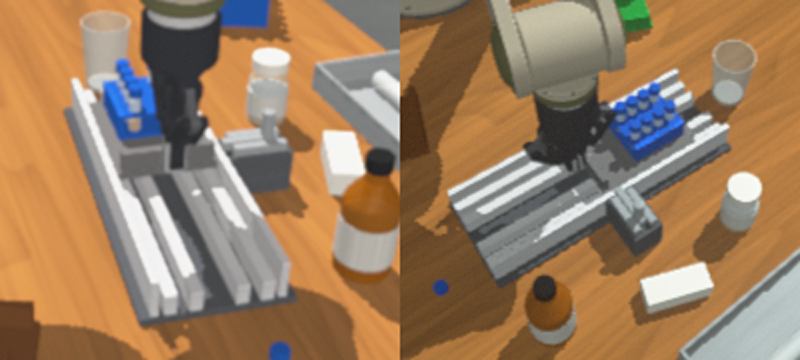

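The tray (rack at scene half 648,120) has slid forward straight, with the fingertip on the tab (side half 178,165). About 25 mm is left, so I'll go slower.

step_arm([
  [[0,0.25,0],[0,0,0],0],
  [[0,0.5,0],[0,0,0],0],
  [[0,0.75,0],[0,0,0],0],
  [[0,1.0,0],[0,0,0],0],
  [[0,1.2,0],[0,0,0],0],
  [[0,1.4,0],[0,0,0],0],
  [[0,1.6,0],[0,0,0],0],
  [[0,1.8,0],[0,0,0],0],
])

```text
time_s: 7.05
eef_pos: [527.2, -35.4, 52.3]
ee_rot: [0.0, 0.042, 0.999, -0.0]
force: [-0.6, -4.0, 0.2]
grip_width: -0.003
grip_force: 1.7
```

step_arm([
  [[0,0.15,0],[0,0,0],0],
  [[0,0.3,0],[0,0,0],0],
  [[0,0.45,0],[0,0,0],0],
  [[0,0.6,0],[0,0,0],0],
])

```text
time_s: 7.55
eef_pos: [527.6, -29.1, 52.2]
ee_rot: [-0.0, 0.042, 0.999, 0.0]
force: [0.3, 0.3, 0.4]
grip_width: -0.001
grip_force: 0.0
```

step_arm([
  [[0,0.1,0],[0,0,0],0],
  [[0,0.2,0],[0,0,0],0],
  [[0,0.3,0],[0,0,0],0],
])

```text
time_s: 7.92
eef_pos: [527.9, -26.6, 52.3]
ee_rot: [-0.0, 0.042, 0.999, -0.0]
force: [-0.3, -2.0, -1.1]
grip_width: -0.004
grip_force: 1.2
```

The force vanished, so it probably dropped. I'll press lightly to feel the stop.

step_arm([
  [[0,0.1,0],[0,0,0],0],
  [[0,0.15,0],[0,0,0],0],
])

```text
time_s: 8.18
eef_pos: [528.0, -25.0, 52.3]
ee_rot: [-0.0, 0.042, 0.999, -0.0]
force: [-0.2, -2.6, -1.7]
grip_width: -0.004
grip_force: 1.1
```

step_arm([
  [[0,0.1,0],[0,0,0],0],
  [[0,0.15,0],[0,0,0],0],
])

```text
time_s: 8.43
eef_pos: [528.1, -24.0, 52.3]
ee_rot: [-0.0, 0.042, 0.999, -0.001]
force: [-0.1, -7.0, 0.3]
grip_width: -0.006
grip_force: 3.2
```

Force climbs sharply to 7 N, so it's at the stop. I'll back off straight, rise and check the seat by camera.

step_arm([
  [[0,-1,0],[0,0,0],0],
  [[0,-4,0],[0,0,0],0],
  [[0,-7,-1],[0,0,0],0],
  [[0,-8,-6],[0,0,0],0],
  [[0,-8,-11],[0,0,0],0],
  [[-6,-9,-11],[0,0,0],0],
  [[-12,-9,-11],[0,0,0],0],
  [[-16,-9,-11],[0,0,0],0],
])

```text
time_s: 9.43
eef_pos: [681.8, -126.9, 162.0]
ee_rot: [0.0, 0.042, 0.999, 0.0]
force: [-0.7, -0.5, 0.4]
grip_width: 0.003
grip_force: 0.0
```

```bash
python3 - <<'E'
from rig import ctrl
import cv2,numpy as np,pickle
s=ctrl.sense();print(s["eef_pos"].round(1),s["force"].round(2))
c=ctrl.capture("side");pickle.dump(c,open("side2.pkl","wb"));c2=ctrl.capture("scene");pickle.dump(c2,open("scene2.pkl","wb"))
a=c["img"][165:265,215:355,::-1];b=c2["img"][165:265,180:320,::-1]
cv2.imwrite("pics/p3.png",cv2.resize(np.vstack([np.hstack([a,b])]),None,fx=2.85,fy=2.85,interpolation=cv2.INTER_CUBIC))
from h import *
y=np.array([.0837,.9965]);x=np.array([.9965,-.0837])
# predicted pixels of tab top corners (dock y=10, z=62 home / 68 riding), knob at 75
for n,k in (("side",c),("scene",c2)):
    E=np.linalg.inv(k["extrinsics"])
    o=np.array([523.8,-25.7]) if n=="side" else np.array([529,-23.3])
    for l,dx,dy,z in (("tabL home",-50,10,62),("tabL ride",-50,10,68),("tabR home",50,10,62),("tabR ride",50,10,68),("knobtop",118,0,90)):
        p=E[:3,:3]@np.r_[o+dx*x+dy*y,z]+E[:3,3];u=k["fx"]*p[0]/p[2]+k["cx"];v=k["fy"]*p[1]/p[2]+k["cy"]
        ox,oy=(215,165) if n=="side" else (180,165)
        print(n,l,round((u-ox)*2.85+(399 if n=="scene" else 0)),round((v-oy)*2.85))
E
```

```text
[ 681.8 -126.9  162. ] [-0.67 -0.48  0.44]
side tabL home 121 166
side tabL ride 121 159
side tabR home 252 150
side tabR ride 252 144
side knobtop 346 115
scene tabL home 540 105
scene tabL ride 540 101
scene tabR home 597 178
scene tabR ride 597 175
scene knobtop 630 224
```

View pics/p3.png

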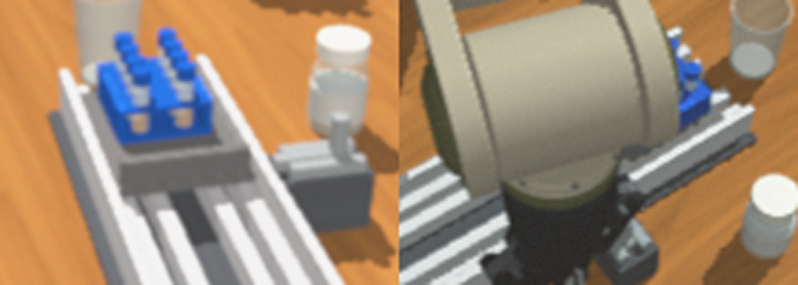

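Tab top edge is at (121,166) to (250,150), matching the dropped home prediction, and the knob at (342,120) is still open. Now to the bolt knob.

step_arm([
  [[0,4.5,0],[0,0,0],0],
  [[0,8.9,0],[0,0,0],0],
  [[0,8.9,0],[0,0,0],0],
  [[0,8.9,5],[0,0,0],0],
  [[0,8.9,8.9],[0,0,0],0],
  [[0,8.9,8.9],[0,0,0],0],
  [[0.5,8.9,8.9],[0,0,0],0],
  [[1,8.9,8.9],[0,0,0],0],
])

```text
time_s: 10.52
eef_pos: [678.0, -37.5, 75.5]
ee_rot: [0.002, 0.042, 0.999, -0.0]
force: [-0.3, -0.2, -0.6]
grip_width: 0.004
grip_force: 0.0
```

step_arm([
  [[0.4,0,0],[0,0,0],0],
  [[0.8,0,0],[0,0,0],0],
  [[1.2,0,0],[0,0,0],0],
  [[1.6,0,0],[0,0,0],0],
  [[2.0,0,0],[0,0,0],0],
])

```text
time_s: 11.15
eef_pos: [657.4, -35.4, 73.3]
ee_rot: [-0.0, 0.042, 0.999, 0.0]
force: [-0.3, -0.5, 0.4]
grip_width: 0.001
grip_force: 0.0
```

step_arm([
  [[0.4,0,0],[0,0,0],0],
  [[0.8,0,0],[0,0,0],0],
  [[1.2,0,0],[0,0,0],0],
  [[1.6,0,0],[0,0,0],0],
])

```text
time_s: 11.65
eef_pos: [641.5, -34.0, 73.3]
ee_rot: [0.0, 0.042, 0.999, 0.0]
force: [1.2, 0.3, -0.3]
grip_width: 0.002
grip_force: 0.8
```

step_arm([
  [[0.4,0,0],[0,0,0],0],
  [[0.8,0,0],[0,0,0],0],
  [[1.2,0,0],[0,0,0],0],
  [[1.6,0,0],[0,0,0],0],
  [[1.9,0,0],[0,0,0],0],
  [[2.1,0,0],[0,0,0],0],
])

```text
time_s: 12.4
eef_pos: [620.6, -32.3, 73.3]
ee_rot: [-0.0, 0.042, 0.999, 0.0]
force: [1.9, 0.1, -0.1]
grip_width: 0.001
grip_force: 0.8
```

```bash
python3 - <<'E'
from rig import ctrl
import cv2,numpy as np
a=ctrl.capture("side")["img"][165:265,215:355,::-1]
cv2.imwrite("pics/p4.png",cv2.resize(a,None,fx=4,fy=4,interpolation=cv2.INTER_CUBIC))
E
```

```text
(no output)
```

View pics/p4.png

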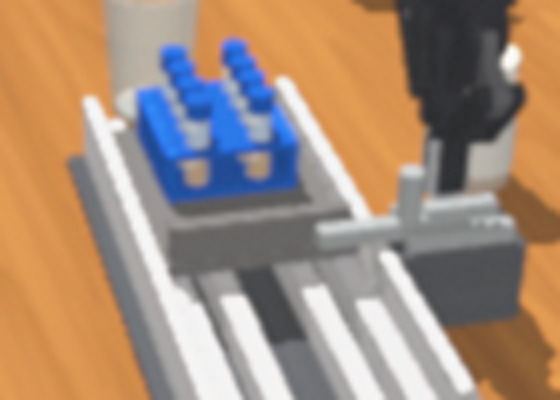

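The bar (tip at 318,235) is passing behind the tab, and the knob at (410,190) moves with the finger. I'll continue to the stop.

step_arm([
  [[0.2,0,0],[0,0,0],0],
  [[0.4,0,0],[0,0,0],0],
  [[0.6,0,0],[0,0,0],0],
])

```text
time_s: 12.82
eef_pos: [617.4, -32.1, 73.8]
ee_rot: [0.004, 0.042, 0.999, -0.0]
force: [21.8, 1.5, -10.3]
grip_width: -0.0
grip_force: 10.5
```

step_arm([
  [[0.15,0,0],[0,0,0],0],
  [[0.3,0,0],[0,0,0],0],
])

```text
time_s: 13.08
eef_pos: [617.1, -32.1, 74.1]
ee_rot: [0.008, 0.042, 0.999, -0.0]
force: [35.7, -0.1, -17.8]
grip_width: -0.003
grip_force: 17.5
```

Hard stop at 22–36 N, so the bolt is fully across. I'll withdraw.

step_arm([
  [[-1,0,0],[0,0,0],0],
  [[-3,0,0],[0,0,0],0],
  [[-5,0,0],[0,0,0],0],
  [[-5,0,-4],[0,0,0],0],
  [[-5,0,-9],[0,0,0],0],
  [[-7,0,-12],[0,0,0],0],
  [[-7,0,-12],[0,0,0],0],
  [[-7,0,-12],[0,0,0],0],
])

```text
time_s: 14.08
eef_pos: [680.8, -37.4, 191.8]
ee_rot: [-0.001, 0.042, 0.999, 0.0]
force: [-0.7, 0.5, -0.1]
grip_width: 0.004
grip_force: 0.0
```

```bash
python3 - <<'E'
from rig import ctrl
import cv2,numpy as np
s=ctrl.sense();print(s["eef_pos"].round(1),s["force"].round(2))
a=ctrl.capture("side")["img"][150:330,200:400,::-1]
cv2.imwrite("pics/p5.png",cv2.resize(a,None,fx=3,fy=3,interpolation=cv2.INTER_CUBIC))
E
```

```text
[680.8 -37.4 191.8] [-0.7   0.48 -0.12]
```

View pics/p5.png

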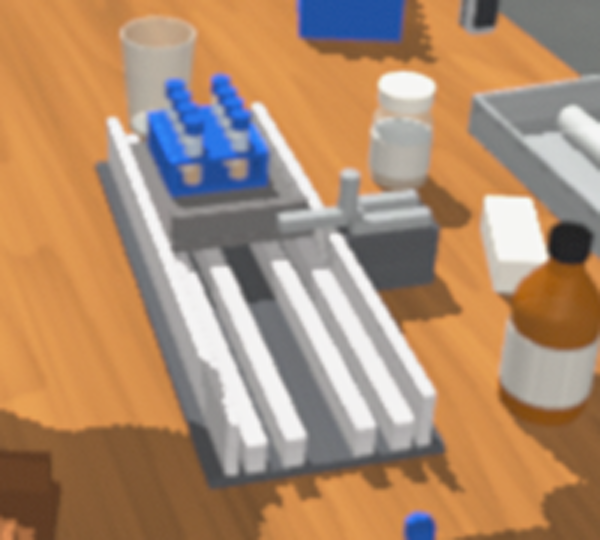

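The tray is home (tab at 235,215), the bolt bar (280,218) is across behind it with the knob at (348,195), the bystanders are undisturbed, and the arm is clear.

```bash
python3 -c "
from rig import ctrl
print(ctrl.finish_job())"
```

```text
the job is handed in; nothing more can be done
None
```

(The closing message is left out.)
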